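# Load the finished turnings into the finishing tray

### The job

Gather the four finished wooden turnings from the bench into the finishing tray, each at rest in its own mount: the bored ring lying flat over the stubby post, the drawer knob standing head up inside the round dish, the egg cup standing mouth up inside the square stall, and the turned spindle lying along the two-ended cradle. The solid disc (a ring not yet bored) and the plain square stick (a spindle not yet turned) are unfinished: leave them lying where they are on the bench.

Things in the scene. Friction and masses are not known exactly. Their poses are not given: they have to be found in the camera images.
- ring_mid (a point): Finished wooden ring lying flat, axis vertical: outside diameter 54 mm, bore 36 mm right through, 34 mm high, about 40 g. The point is its centre, half-way up (17 mm above its underside). All are pale plain wood; a thin flat red pencil and other low workshop clutter lie about too.
- knob_mid (a point): Finished wooden drawer knob, standing on its foot, head up: 40 mm high, foot 30 mm across, waist 20 mm across from 10 to 16 mm up, mushroom head 42 mm across from 23 to 32 mm up with a rounded top; about 30 g. The point is its centre line, half-way up (20 mm above its foot); z up.
- eggcup_mid (a point): Finished wooden egg cup, standing, mouth up: 64 mm high, foot 42 mm across, thin stem, round bowl of 46 mm outside diameter from 42 to 64 mm up, hollow from the top (38 mm inside, bottom about 29 mm up); about 45 g. The point is on its centre line, half-way up (32 mm above its foot); z up.
- spindle_mid (a point): Finished turned spindle lying on the bench: 100 mm long along its own y; each end is a block 28 x 28 mm in section, 22 mm long; between them a round bar 20 mm thick, plain for 21 mm either side of the centre, with two thin 25 mm beads beyond. Its y lies within 30 degrees of the bench's left-right. About 45 g. The point is its centre, 14 mm above its underside.
- disc_blank_mid (a point): Unfinished look-alike of the ring: a solid wooden disc without bore, 54 mm across, 34 mm high, tiny dark centre mark. The point is its centre, half-way up. To be left where it is.
- square_blank_mid (a point): Unfinished look-alike of the spindle: a plain wooden stick 28 x 28 mm in section all along, 100 mm long along its own y. The point is its centre, 14 mm above its underside. To be left where it is.
- post_mount: Mount for the ring: a plywood base 78 mm (x) by 126 mm (y), 6 mm thick, with an upright dark post at its centre, 14 mm thick, top 34 mm above the origin. The ring lies flat on the base around the post, its centre then 23 mm above the origin. Origin: centre of the base's underside, z up.
- dish_mount: Mount for the knob: base as for post_mount, with a low round dark dish at its centre: inside diameter 50 mm, rim 12 mm above the origin. The knob stands in it on its foot, its centre then 26 mm above the origin. The four mounts sit two by two in one shallow fixed tray, 206 x 276 mm, rim 14 mm high. Origin: centre of the base's underside, z up.
- stall_mount: Mount for the egg cup: base as for post_mount, with a low square dark fence at its centre, 64 mm wide inside both ways, its top 15 mm above the origin. The cup stands inside it on the base, its middle then 38 mm above the origin. Which mount is in which corner of the tray varies. Origin: centre of the base's underside, z up.
- cradle_mount: Mount for the spindle: base as for post_mount, with two dark U-shaped saddles 33 to 59 mm either side of the centre along its y, free between. Saddle floor 16 mm, walls' top 28 mm above the origin; the trough inside is 48 mm wide (x), 118 mm long (y). The spindle lies along y, an end block in each saddle, its centre 30 mm above the origin. Origin: centre of the base's underside, z up.

How it is judged:
By the outcome, as a careful person would: the job done as asked, in the order asked, and still so for the second after the job is handed in, with the robot touching nothing.
It also fails if it takes over 120 s, if anything falls off the work surface, if the arm or the gripper's body presses on something with over 40 N, if the wrist force passes 120 N, or if a joint passes its speed limit or range.

### The arm

A 6-joint arm with a two-finger parallel gripper is mounted at the origin on the work surface. World frame = base frame: x ahead of the robot, y to its left, z up, the work surface at z = 0. Lengths are in mm, angles in rad, forces in N, time in s.
With the tool pointing down it reaches from about 275 to 1000 mm from the base axis. Payload 8.4 kg.
Tool frame: the origin (TCP) lies between the finger pads; the fingertips stand r.finger_overhang ahead of it and the grasp point (between the pads) is the TCP (r.finger_overhang is the distance from the TCP to the fingertips, in mm); z points along the fingers, y is the line along which they close (so a half turn about z gives the same grasp; the last joint's range is limited). The gripper opens to 85 mm and grips with 20 to 120 N. Pads are 22 mm wide; open, the fingers measure 114 mm over their backs; the gripper's body (76 mm by 85 mm) begins 54 mm behind the grasp point. The pads swing forward as they close: fully open they stand 13 mm farther back than shut.
Start: joints at [1.272, 0.353, 1.633, -0, 1.155, -0.002], TCP at [182.787, 597.676, 250.281] pointing down, gripper open.
Joint ranges: [-2.63, 2.63], [-0.92, 2.1], [0.06, 2.66], [-1.3, 4.44], [0, 2.69], [-3.02, 3.02]. Speed limits (rad/s): [2.22, 2.22, 2.79, 3.14, 3.14, 3.14].

### API

Orientations are given as [roll, pitch, yaw] about the fixed x, y, z axes, in that order (R = Rz(yaw) Ry(pitch) Rx(roll)).
In Python, from rig import r, cams, sign_off gives the robot as it stands.
- The arm moves only by the shell command python3 -m crank 'ROWS' [FORCE]. ROWS is JSON, a list of rows, each a list of 7 numbers: the shift along the tool's x, y, z in m, then the turn, a rotation vector about the tool's x, y, z in rad, then the closure, from 0 (fully open) to 1 (shut). In form: [[dx, dy, dz, ax, ay, az, gripper], ...]. A call has 1 to 5 rows; each row is the pose to reach, as a shift and turn from the pose commanded when the call began, along the tool's axes at that moment; what a row does not reach only later rows make up. A row lasts 1/10 s, in which the tool goes at most 50 mm and 8.59 degrees, less where a joint would pass 70% of its speed; a pose out of reach is approached as far as the arm can. A call with a gripper value outside its range is refused whole. The fingers move at their own pace and stop on an object; FORCE is the grip in N (left out, the last holds). Time passes only in rows, so rows that repeat a pose let the fingers close. It gives the time, the measured TCP pose, the force, the opening and the grip force at its end, in the units of the state.
- r.sense(): the state, without advancing time (a new reading comes with each control period).
- cams.grab_frame(name): name is "scene" or "top" or "wrist"; returns a dict with "image" (480x640x3 uint8, red, green, blue), "fx", "fy", "cx", "cy" (pixels), "position" and "orientation" of the camera in the world. Camera axes: x right, y down, z forward; pixel columns grow to the right and rows downward; lengths in mm; the calibration is good to about 2 mm. A picture is of the moment at which its call begins. There is no depth.
- sign_off(): hands the job in; it is judged then, once.
The state is a dict: "clock": time; "qpos": joint angles; "qvel": joint speeds; "joint_efforts": joint torques, N m; "eef_pos": TCP position; "tcp_rot": TCP orientation; "contact_force": force on the tool from outside, world axes, zero at the start; "wrist_torque": the same for the moment, N m; "opening": opening from 0.0 (shut) to 1.0 (fully open); "grasp_force": force on a finger pad.
Only numpy, scipy, OpenCV 4.12 (cv2) and the standard library are available. Lean on these libraries where they do the work, as an engineer would, in place of code of your own. Each camera call takes 0.05 s, during which the arm holds its last target. There are 200 camera calls.

## Working session

There is one attempt and no reset: what is moved stays moved. The work goes in short steps, Python scripts to look and compute and a shell command to move; the robot and the scene stay as the last step left them, time stands still between calls to the robot, and variables do not carry over. Pictures are saved under pics/ and viewed, at most 17 in all, crops included, and the job is handed in when it is done.

```bash
ls; mkdir -p pics
python3 - <<'E'
from rig import r,cams
import cv2
for n in ("top","scene"):
    f=cams.grab_frame(n); cv2.imwrite(f"pics/{n}0.png",f["image"][:,:,::-1])
    print(n,{k:f[k] for k in f if k!="image"})
print(r.sense(), r.finger_overhang)
E
```

```text
pics
top {'fx': 504.23121022505546, 'fy': 504.23121022505546, 'cx': 320.60776434007636, 'cy': 243.01723608111132, 'position': array([371.79982772, -15.61690009, 916.16431682]), 'orientation': array([-2.96674218,  0.00589954, -1.56013628])}
scene {'fx': 620.1582549730239, 'fy': 620.1582549730239, 'cx': 314.0064906666899, 'cy': 248.30909407147246, 'position': array([1510.59923653,  566.65182876,  818.66720906]), 'orientation': array([-2.16023227,  0.01691395,  2.08192772])}
{'clock': 0.1, 'qpos': array([ 1.27160579e+00,  3.53610435e-01,  1.63406128e+00,  5.13873337e-05,
        1.15522993e+00, -2.43676120e-03]), 'qvel': array([ 0.00132643, -0.00249219, -0.00086837,  0.00022258,  0.0008288 ,
       -0.00114331]), 'joint_efforts': array([-1.54131071e-04, -6.06358480e+01, -3.42820036e+01, -1.36390290e-04,
        3.92136208e-03, -4.81128984e-05]), 'eef_pos': array([182.6457759 , 597.28223561, 249.61639947]), 'tcp_rot': array([-3.14028378e+00, -5.01760037e-05,  2.84481807e+00]), 'contact_force': array([ 0.0720137 ,  0.31637637, -0.5022935 ]), 'wrist_torque': array([-0.01120756,  0.0425922 ,  0.01264879]), 'grasp_force': 0.0, 'opening': 1.0011058351372137} 19.0
```

View pics/top0.png

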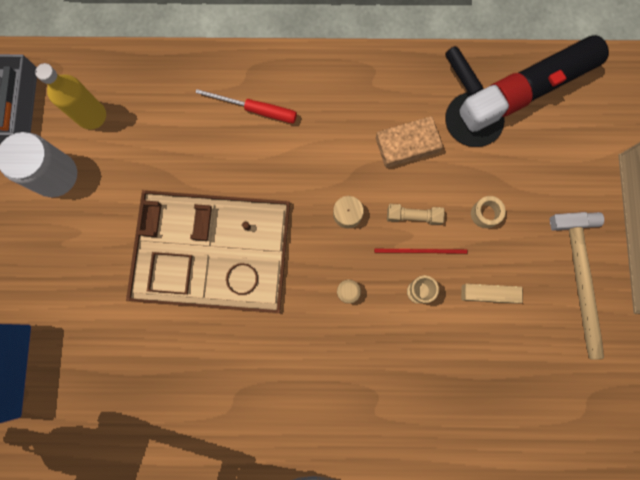

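View pics/scene0.png

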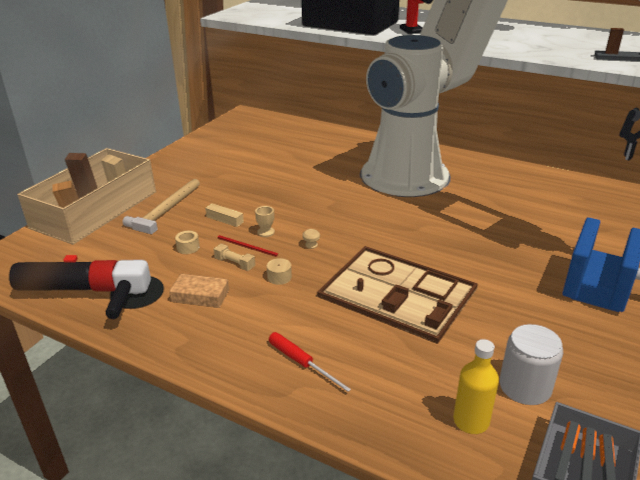

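The top view (image up = +x, right = −y) shows:
- **Tray:** spans about (128–292, 192–312). Cradle saddles are at (151,219) and (202,222), the post at (248,226), the stall at (171,273) and the dish at (242,278).
- **Bench:** disc (349,212), spindle (416,214), ring (490,211), knob (349,291), egg cup (424,290), square stick (493,293).

The scene view agrees with this.

```bash
cat > h.py <<'E'
import numpy as np, cv2
from scipy.spatial.transform import Rotation as R
def cast(f,uv,z):
    uv=np.atleast_2d(uv).astype(float)
    d=np.c_[(uv[:,0]-f["cx"])/f["fx"],(uv[:,1]-f["cy"])/f["fy"],np.ones(len(uv))]
    d=R.from_euler("xyz",f["orientation"]).apply(d); p=np.asarray(f["position"])
    return p+d*((z-p[2])/d[:,2])[:,None]
def step(target,yaw):
    "tool-frame shift (m) and turn about tool z to go to target (mm), yaw"
    from rig import r
    s=r.sense(); Rt=R.from_euler("xyz",s["tcp_rot"])
    rel=Rt.inv()*R.from_euler("xyz",[np.pi,0,yaw])
    return np.round(Rt.inv().apply(np.array(target)-s["eef_pos"])/1000,4), np.round(rel.as_rotvec(),3)
E
python3 - <<'E'
from h import *
from rig import cams
f=cams.grab_frame("top"); im=f["image"]; np.save("top.npy",f,allow_pickle=True)
hsv=cv2.cvtColor(im,cv2.COLOR_RGB2HSV)
for p in [(493,293),(349,212),(430,320),(560,250),(220,215),(151,219)]: print(p,hsv[p[1],p[0]])
m=((hsv[...,2]>150)&(hsv[...,1]<135)).astype(np.uint8)
m[:180]=0;m[320:]=0;m[:,:120]=0;m[:,535:]=0
cs,_=cv2.findContours(m,cv2.RETR_CCOMP,cv2.CHAIN_APPROX_NONE)
for c in cs:
    if cv2.contourArea(c)<25: continue
    b=cv2.minAreaRect(c); print(np.round(b[0],1),np.round(b[1],1),round(b[2]),cv2.contourArea(c),"z0",cast(f,b[0],0)[0].round(),"z34",cast(f,b[0],34)[0].round())
big=[]
for x0 in (125,328):
    c=cv2.resize(im[185:315,x0:x0+200],None,fx=4,fy=4,interpolation=cv2.INTER_CUBIC)
    mm=cv2.resize(m[185:315,x0:x0+200],None,fx=4,fy=4,interpolation=cv2.INTER_NEAREST)
    k,_=cv2.findContours(mm,cv2.RETR_CCOMP,cv2.CHAIN_APPROX_NONE); cv2.drawContours(c,k,-1,(0,0,255),1)
    cv2.imwrite(f"pics/crop{x0}.png",c[:,:,::-1])
E
```

```text
(493, 293) [ 17 107 207]
(349, 212) [ 17 109 201]
(430, 320) [ 14 148 178]
(560, 250) [ 14 150 162]
(220, 215) [ 16  98 205]
(151, 219) [ 10 148  95]
[493.5 292.6] [57.9 16.6] 3 877.0 z0 [ 445. -322.    0.] z34 [ 443. -311.   34.]
[347.5 291. ] [24. 21.] 90 382.5 z0 [446. -58.   0.] z34 [443. -57.  34.]
[422.5 289. ] [28. 31.] 90 643.0 z0 [ 451. -194.    0.] z34 [ 448. -188.   34.]
[423.6 286.9] [19.3 22.5] 67 212.5 z0 [ 454. -196.    0.] z34 [ 451. -190.   34.]
[242.  278.5] [27. 26.] 90 540.0 z0 [466. 134.   0.] z34 [463. 129.  34.]
[170.  273.3] [33.2 35.9] 6 1063.5 z0 [475. 266.   0.] z34 [471. 256.  34.]
[415.6 212.4] [56.2 14.9] 4 604.0 z0 [ 593. -185.    0.] z34 [ 585. -179.   34.]
[490.5 210. ] [28. 29.] 90 661.0 z0 [ 599. -324.    0.] z34 [ 591. -313.   34.]
[490.  209.5] [20.5 19.1] 45 306.0 z0 [ 600. -323.    0.] z34 [ 592. -312.   34.]
[347.5 209.5] [29. 29.] 0 663.5 z0 [598. -58.   0.] z34 [589. -56.  34.]
[208.8 251.4] [145.4 104.8] 5 13795.0 z0 [516. 197.   0.] z34 [511. 189.  34.]
[242.  278.5] [33.2 33.2] 45 870.5 z0 [466. 134.   0.] z34 [463. 129.  34.]
[205.8 276. ] [ 3.6 42.3] 6 98.5 z0 [470. 201.   0.] z34 [467. 193.  34.]
[170.6 273. ] [45.7 42.5] 6 1783.0 z0 [475. 265.   0.] z34 [471. 255.  34.]
[248.6 226.8] [16.1  9.8] 27 115.0 z0 [563. 126.   0.] z34 [556. 120.  34.]
[203.9 223.7] [26.3 40.7] 7 881.5 z0 [568. 209.   0.] z34 [561. 201.  34.]
```

View pics/crop125.png

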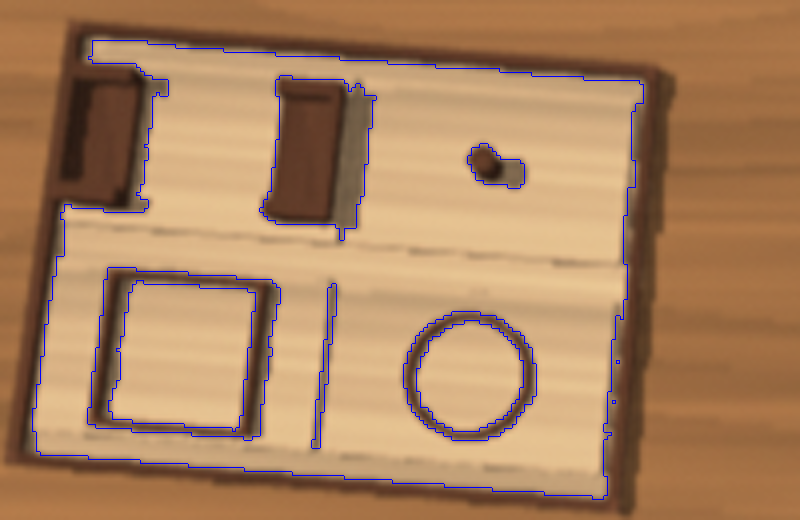

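View pics/crop328.png

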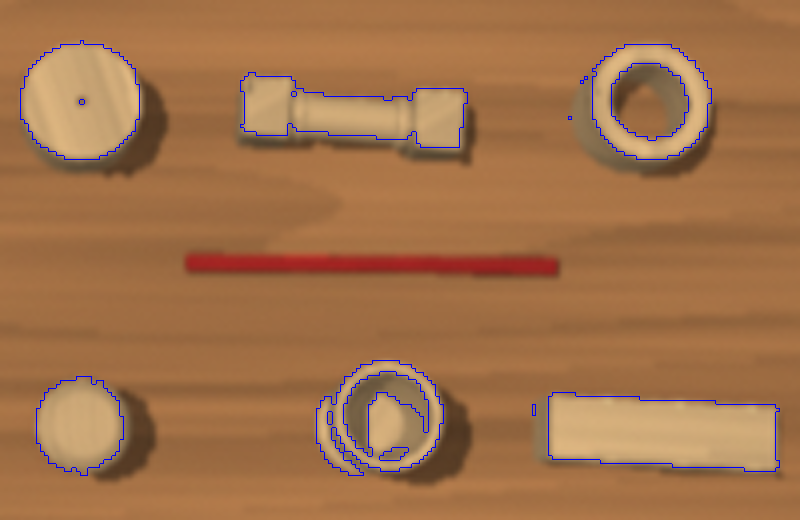

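The crops show:
- **Bench:** clean outlines of each piece, with the pencil lying between the two rows.
- **Tray:** turned a few degrees. Post top is near (245,224) and dish near (242.5,279). Stall is near (171,273.5), with the cradle behind it.

The cradle's centre follows from the 2×2 layout.

Run:
```python
from h import *
f=np.load("top.npy",allow_pickle=True).item()
c1=lambda p,x0,z:cast(f,np.array(p,float)/4+[x0-.4,185-.4],z)[0]
P={"ring":c1((652,101),328,34),"knob":c1((81,425),328,28),"cup":c1((389.5,416),328,64),
"spA":c1((268,105),328,28),"spB":c1((440,118),328,28),"disc":c1((81,101),328,34),
"post":c1((482,156),125,34),"dish":c1((470,376),125,12),"stall":c1((185,354),125,15)}
P["sp"]=(P["spA"]+P["spB"])/2
cor=[c1(p,125,14) for p in [(72,22),(668,68),(632,512),(10,460)]]
P["tray"]=np.mean(cor,0); P["cradle"]=P["post"]+P["stall"]-P["dish"]
for k,v in P.items(): print(k,v.round(1))
d=P["spA"]-P["spB"]; print("spindle ang from +y deg",np.degrees(np.arctan2(-d[0],d[1])), "mount y",[np.degrees(np.arctan2(-e[0],e[1])) for e in (P["stall"]-P["dish"],cor[0]-cor[1],cor[3]-cor[2])])
print([np.linalg.norm(P[a]-P[b]).round(1) for a,b in (("stall","dish"),("post","dish"))])
print(step([*P["ring"][:2],120],np.pi/2))
# cam sizes
```

```text
ring [ 590.9 -313.    34. ]
knob [443.7 -57.5  28. ]
cup [ 445.9 -185.9   64. ]
spA [ 589.  -141.8   28. ]
spB [ 583.7 -219.2   28. ]
disc [588.6 -57.1  34. ]
post [561.6 126.8  34. ]
dish [465.1 132.1  12. ]
stall [473.4 260.2  15. ]
sp [ 586.3 -180.5   28. ]
tray [516.5 190.4  14. ]
cradle [569.9 255.   37. ]
spindle ang from +y deg -3.9223296775221916 mount y [np.float64(-3.7151767718239155), np.float64(-4.019335798405402), np.float64(-4.1321984982820545)]
[np.float64(128.5), np.float64(99.1)]
(array([-0.6567, -0.751 ,  0.1305]), array([-1.000e-03,  1.000e-03,  1.274e+00]))
```

```bash
python3 -m crank '[[0,0,0,0,0,0.671,0],[0,0,0,0,0,0.671,0],[0,0,0,0,0,0.671,0],[0,0,0,0,0,0.671,0],[0,0,0,0,0,0.671,0]]' 40; python3 -m crank '[[0,0,0,0,0,0.671,0],[0,0,0,0,0,0.671,0],[0,0,0,0,0,0.671,0],[0,0,0,0,0,0.671,0],[0,0,0,0,0,0.671,0]]'
python3 - <<'E'
from h import *
from rig import r
print(step([591,-313,120],1.503), r.sense()["tcp_rot"],r.sense()["eef_pos"],r.sense()["clock"])
E
```

```text
clock: 0.65
eef_pos: [182.7, 597.5, 249.9]
tcp_rot: [-3.141, 0.0, 2.168]
contact_force: [0.6, 0.5, 0.6]
opening: 1.0
grasp_force: 0.0
clock: 1.15
eef_pos: [182.7, 597.5, 249.9]
tcp_rot: [-3.141, 0.001, 1.497]
contact_force: [-0.1, -0.1, 0.6]
opening: 1.0
grasp_force: 0.0
(array([-0.8779,  0.4742,  0.1304]), array([-0.   ,  0.001, -0.006])) [-3.14143345e+00  6.50218455e-04  1.49713385e+00] [182.7028084  597.47985684 249.93125639] 1.15
```

```bash
python3 -m crank '[[-0.2195,0.1185,0,0,0,-0.006,0],[-0.2195,0.1185,0,0,0,-0.006,0],[-0.2195,0.1185,0,0,0,-0.006,0],[-0.2195,0.1185,0,0,0,-0.006,0],[-0.2195,0.1185,0,0,0,-0.006,0]]'; for i in 1; do python3 -m crank '[[-0.2195,0.1185,0,0,0,0,0],[-0.2195,0.1185,0,0,0,0,0],[-0.2195,0.1185,0,0,0,0,0],[-0.2195,0.1185,0,0,0,0,0],[-0.2195,0.1185,0,0,0,0,0]]'; done
python3 - <<'E'
from h import *
from rig import r
print(step([591,-313,250],1.503))
E
```

```text
clock: 1.65
eef_pos: [286.4, 368.7, 250.1]
tcp_rot: [3.142, 0.0, 1.509]
contact_force: [1.4, 0.1, -0.1]
opening: 0.998
grasp_force: 0.0
clock: 2.15
eef_pos: [391.1, 142.3, 250.5]
tcp_rot: [3.141, -0.0, 1.509]
contact_force: [1.7, 0.9, -0.7]
opening: 0.997
grasp_force: 0.0
(array([-0.4421,  0.2276,  0.0005]), array([ 0.001, -0.   ,  0.006]))
```

```bash
python3 -m crank '[[-0.221,0.114,0,0,0,0.006,0],[-0.221,0.114,0,0,0,0.006,0],[-0.221,0.114,0,0,0,0.006,0],[-0.221,0.114,0,0,0,0.006,0],[-0.221,0.114,0,0,0,0.006,0]]'; python3 -m crank '[[-0.221,0.114,0,0,0,0,0],[-0.221,0.114,0,0,0,0,0],[-0.221,0.114,0,0,0,0,0],[-0.221,0.114,0,0,0,0,0],[-0.221,0.114,0,0,0,0,0]]'
python3 - <<'E'
from h import *
from rig import r,cams
print(step([591,-313,100],1.503))
f=cams.grab_frame("wrist"); cv2.imwrite("pics/w1.png",f["image"][:,:,::-1]); print(f["position"],f["orientation"])
hsv=cv2.cvtColor(f["image"],cv2.COLOR_RGB2HSV)
m=((hsv[...,2]>150)&(hsv[...,1]<135)).astype(np.uint8)
cs,_=cv2.findContours(m,cv2.RETR_CCOMP,cv2.CHAIN_APPROX_NONE)
for c in cs:
    if cv2.contourArea(c)>800: b=cv2.minAreaRect(c); print(np.round(b[0]),np.round(b[1]),cast(f,b[0],34)[0].round(1))
E
```

```text
clock: 2.65
eef_pos: [491.2, -85.7, 250.3]
tcp_rot: [3.141, -0.0, 1.502]
contact_force: [0.8, 0.9, 0.2]
opening: 1.002
grasp_force: 0.0
clock: 3.15
eef_pos: [589.9, -313.8, 249.9]
tcp_rot: [-3.141, -0.0, 1.502]
contact_force: [0.4, 1.0, 0.1]
opening: 1.0
grasp_force: 0.0
(array([0.0008, 0.0011, 0.1499]), array([-0.   , -0.   , -0.001]))
[ 595.17777912 -242.36867956  373.53480905] [ 2.85188175e+00 -3.72172085e-04 -6.93523945e-02]
[536. 464.] [29. 48.] [ 821.4 -630.    34. ]
[105. 464.] [48. 29.] [ 318.3 -594.8   34. ]
[248. 398.] [67. 32.] [ 496.4 -514.9   34. ]
[320. 219.] [438. 639.] [ 589.2 -319.1   34. ]
[186. 220.] [ 26. 106.] [ 463.9 -311.6   34. ]
[160.  95.] [63. 86.] [ 459.8 -201.3   34. ]
[119.  65.] [45. 47.] [ 430.1 -175.8   34. ]
```

View pics/w1.png

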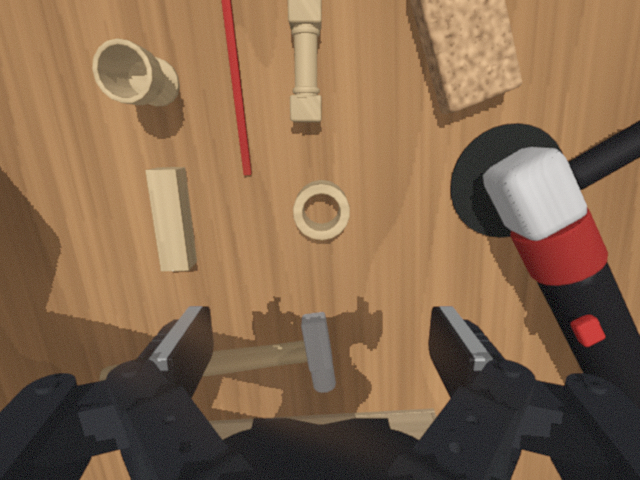

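The wrist view shows the ring, with its bore open, at (321,211). That puts it under the gripper within 2–3 mm of the top estimate, and the way down is clear.

```bash
python3 -m crank '[[0.001,0.001,0.05,0,0,0,0],[0.001,0.001,0.1,0,0,0,0],[0.001,0.001,0.15,0,0,0,0],[0.001,0.001,0.19,0,0,0,0],[0.001,0.001,0.222,0,0,0,0]]';  python3 -m crank '[[0,0,0,0,0,0,0],[0,0,0,0,0,0,0.5],[0,0,0,0,0,0,0.7],[0,0,0,0,0,0,0.7],[0,0,0,0,0,0,0.7]]' 40; python3 -m crank '[[0,0,0,0,0,0,0.7],[0,0,0,0,0,0,0.7],[0,0,0,0,0,0,0.7]]'
```

```text
clock: 3.7
eef_pos: [589.3, -310.0, 25.2]
tcp_rot: [-3.139, -0.001, 1.503]
contact_force: [0.0, 0.5, -0.0]
opening: 1.002
grasp_force: 0.0
clock: 4.2
eef_pos: [592.2, -311.5, 31.1]
tcp_rot: [3.138, 0.002, 1.503]
contact_force: [-0.9, 0.1, 7.0]
opening: 0.62
grasp_force: 42.4
clock: 4.5
eef_pos: [592.2, -311.5, 31.1]
tcp_rot: [3.138, 0.002, 1.503]
contact_force: [-0.6, 0.7, 7.2]
opening: 0.613
grasp_force: 42.4
```

```bash
python3 -m crank '[[0,0,-0.03,0,0,0,0.7],[0,0,-0.07,0,0,0,0.7],[0,0,-0.11,0,0,0,0.7],[0,0,-0.12,0,0,0,0.7],[0,0,-0.12,0,0,0,0.7]]'
python3 - <<'E'
from h import *
from rig import r
print(step([561.6,126.8,150],1.503))
E
```

```text
clock: 5.0
eef_pos: [592.1, -311.5, 151.7]
tcp_rot: [3.136, 0.002, 1.503]
contact_force: [-0.2, 0.6, -0.9]
opening: 0.62
grasp_force: 42.4
(array([ 4.352e-01, -6.030e-02,  4.000e-04]), array([ 0.005,  0.002, -0.   ]))
```

```bash
python3 -m crank '[[0.045,-0.006,0,0,0,0,0.7],[0.09,-0.012,0,0,0,0,0.7],[0.135,-0.018,0,0,0,0,0.7],[0.18,-0.024,0,0,0,0,0.7],[0.22,-0.03,0,0,0,0,0.7]]';  python3 -m crank '[[0.045,-0.006,0,0,0,0,0.7],[0.09,-0.012,0,0,0,0,0.7],[0.135,-0.018,0,0,0,0,0.7],[0.18,-0.024,0,0,0,0,0.7],[0.215,-0.03,0,0,0,0,0.7]]'; python3 -m crank '[[0,0,0,0,0,0,0.7]]'
python3 - <<'E'
from h import *
from rig import r,cams
print(step([561.6,126.8,100],1.503))
f=cams.grab_frame("wrist"); cv2.imwrite("pics/w2.png",f["image"][:,:,::-1]); print(f["position"],f["orientation"])
E
```

```text
clock: 5.5
eef_pos: [574.2, -87.1, 146.8]
tcp_rot: [-3.139, -0.0, 1.503]
contact_force: [0.3, -0.2, -0.2]
opening: 0.623
grasp_force: 42.4
clock: 6.0
eef_pos: [559.0, 129.5, 147.0]
tcp_rot: [-3.14, 0.0, 1.504]
contact_force: [1.1, 0.3, 1.0]
opening: 0.623
grasp_force: 42.4
clock: 6.1
eef_pos: [559.0, 131.0, 146.9]
tcp_rot: [-3.14, -0.0, 1.506]
contact_force: [0.1, -1.3, -0.9]
opening: 0.619
grasp_force: 42.4
(array([-0.004 ,  0.003 ,  0.0469]), array([-0.002, -0.   ,  0.003]))
[564.11000125 202.43405506 270.56505884] [ 2.85209282e+00  1.21393098e-03 -6.54318503e-02]
```

View pics/w2.png

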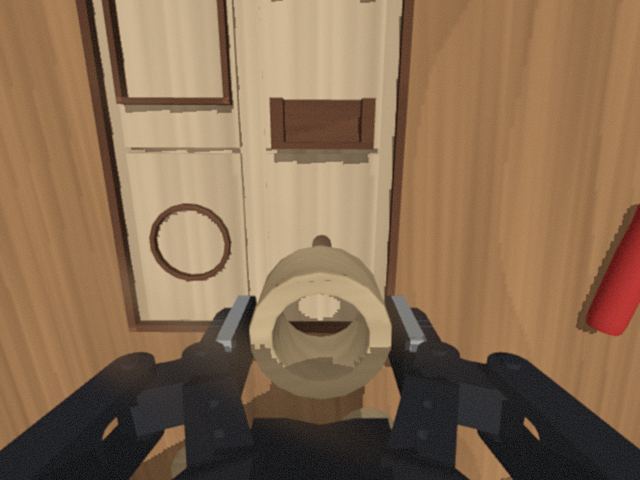

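The wrist view shows the ring held level and the post top at (321,240). The dish centre is at (190,242), and the near saddle spans (270–376, 97–150).

Run:
```python
from h import *
from rig import cams
f=cams.grab_frame("wrist")
for p,z in (((321,240),34),((190,242),12),((323,99),28),((323,148),6),((171,102),15)): print(p,cast(f,p,z).round(1))
```

```text
(321, 240) [[560.  132.6  34. ]]
(190, 242) [[463.9 131.   12. ]]
(323, 99) [[567.  220.8  28. ]]
(323, 148) [[565.2 190.9   6. ]]
(171, 102) [[468.5 226.5  15. ]]
```

```bash
python3 -m crank '[[-0.003,0.002,0.03,0,0,0,0.7],[-0.003,0.002,0.06,0,0,0,0.7],[-0.003,0.002,0.08,0,0,0,0.7],[-0.003,0.002,0.1,0,0,0,0.7],[-0.003,0.002,0.1,0,0,0,0.7]]';  python3 -m crank '[[0,0,0.003,0,0,0,0.7],[0,0,0.005,0,0,0,0.7],[0,0,0.006,0,0,0,0.7]]'
```

```text
clock: 6.7
eef_pos: [559.9, 122.3, 45.3]
tcp_rot: [-3.136, 0.002, 1.501]
contact_force: [-0.3, -0.3, -0.7]
opening: 0.62
grasp_force: 42.4
clock: 7.0
eef_pos: [562.7, 124.0, 43.0]
tcp_rot: [3.14, -0.0, 1.502]
contact_force: [-2.3, -1.3, 9.8]
opening: 0.617
grasp_force: 43.3
```

```bash
python3 -m crank '[[0,0,-0.002,0,0,0,0.35],[0,0,-0.002,0,0,0,0.25],[0,0,-0.002,0,0,0,0.2],[0,0,-0.002,0,0,0,0.2],[0,0,-0.02,0,0,0,0.2]]'; python3 -m crank '[[0,0,-0.04,0,0,0,0.1],[0,0,-0.09,0,0,0,0],[0,0,-0.13,0,0,0,0],[0,0,-0.16,0,0,0,0],[0,0,-0.16,0,0,0,0]]'
python3 - <<'E'
from h import *
from rig import cams
f=cams.grab_frame("wrist"); cv2.imwrite("pics/w3.png",f["image"][:,:,::-1])
f=cams.grab_frame("top")
print(step([443.7,-57.5,150],1.503))
E
```

```text
clock: 7.5
eef_pos: [560.6, 123.9, 60.7]
tcp_rot: [-3.138, 0.001, 1.503]
contact_force: [-0.0, 0.6, 0.2]
opening: 0.799
grasp_force: 0.0
clock: 8.0
eef_pos: [564.6, 124.8, 227.1]
tcp_rot: [3.134, -0.002, 1.503]
contact_force: [0.7, 0.4, -0.1]
opening: 0.998
grasp_force: 0.0
(array([-0.1894, -0.106 ,  0.0725]), array([ 0.001, -0.   , -0.   ]))
```

View pics/w3.png

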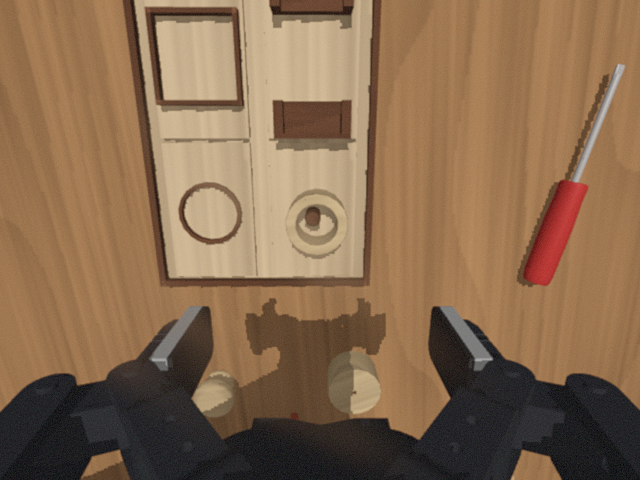

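The ring lies flat around the post at (317,222). Next is the knob.

```bash
python3 -m crank '[[-0.04,-0.022,0,0,0,0,0],[-0.08,-0.044,0.01,0,0,0,0],[-0.12,-0.067,0.03,0,0,0,0],[-0.16,-0.09,0.05,0,0,0,0],[-0.189,-0.106,0.07,0,0,0,0]]'; python3 -m crank '[[0,0,0,0,0,0,0],[0,0,0,0,0,0,0]]'
python3 - <<'E'
from h import *
from rig import r,cams
print(step([443.7,-57.5,30],1.503))
f=cams.grab_frame("wrist");hsv=cv2.cvtColor(f["image"],cv2.COLOR_RGB2HSV)
m=((hsv[...,2]>150)&(hsv[...,1]<135)).astype(np.uint8)
cs,_=cv2.findContours(m,cv2.RETR_EXTERNAL,cv2.CHAIN_APPROX_NONE)
for c in cs:
    if cv2.contourArea(c)>800: b=cv2.minAreaRect(c); print(np.round(b[0]),np.round(b[1]),cast(f,b[0],28)[0].round(1))
E
```

```text
clock: 8.6
eef_pos: [440.4, -58.4, 150.2]
tcp_rot: [-3.138, 0.0, 1.503]
contact_force: [0.2, -1.0, -0.3]
opening: 0.996
grasp_force: 0.0
clock: 8.8
eef_pos: [442.3, -57.5, 150.9]
tcp_rot: [-3.139, -0.0, 1.501]
contact_force: [-0.0, 0.3, 0.3]
opening: 0.998
grasp_force: 0.0
(array([0.    , 0.0017, 0.1209]), array([-0.003, -0.   , -0.002]))
[536. 464.] [48. 29.] [ 610.8 -267.1   28. ]
[492.  23.] [ 46. 138.] [553.2  69.4  28. ]
[340.  24.] [ 47. 165.] [463.2  75.6  28. ]
[320. 218.] [436. 639.] [442.9 -41.   28. ]
```

```bash
python3 -m crank '[[0,0.001,0.03,0,0,0,0],[0,0.001,0.06,0,0,0,0],[0,0.001,0.09,0,0,0,0],[0,0.001,0.119,0,0,0,0],[0,0.001,0.119,0,0,0,0.2]]';  python3 -m crank '[[0,0,0,0,0,0,0.4],[0,0,0,0,0,0,0.5],[0,0,0,0,0,0,0.8],[0,0,0,0,0,0,0.8],[0,0,0,0,0,0,0.8]]' 30; python3 -m crank '[[0,0,-0.001,0,0,0,0.8],[0,0,-0.03,0,0,0,0.8],[0,0,-0.07,0,0,0,0.8],[0,0,-0.11,0,0,0,0.8],[0,0,-0.11,0,0,0,0.8]]';python3 - <<'E'
from h import *
from rig import cams
f=cams.grab_frame("wrist"); cv2.imwrite("pics/w4.png",f["image"][:,:,::-1])
print(step([464.5,132,140],1.503))
E
```

```text
clock: 9.35
eef_pos: [443.3, -56.1, 30.8]
tcp_rot: [-3.137, -0.0, 1.504]
contact_force: [-0.2, 0.7, 0.9]
opening: 0.859
grasp_force: 0.0
clock: 9.85
eef_pos: [445.8, -57.1, 34.8]
tcp_rot: [3.139, -0.0, 1.503]
contact_force: [-0.5, 3.1, 8.6]
opening: 0.47
grasp_force: 30.4
clock: 10.35
eef_pos: [447.7, -57.7, 148.4]
tcp_rot: [3.133, 0.001, 1.503]
contact_force: [-0.0, 0.2, 0.0]
opening: 0.466
grasp_force: 30.6
(array([0.1903, 0.005 , 0.0062]), array([ 0.006,  0.001, -0.   ]))
```

View pics/w4.png

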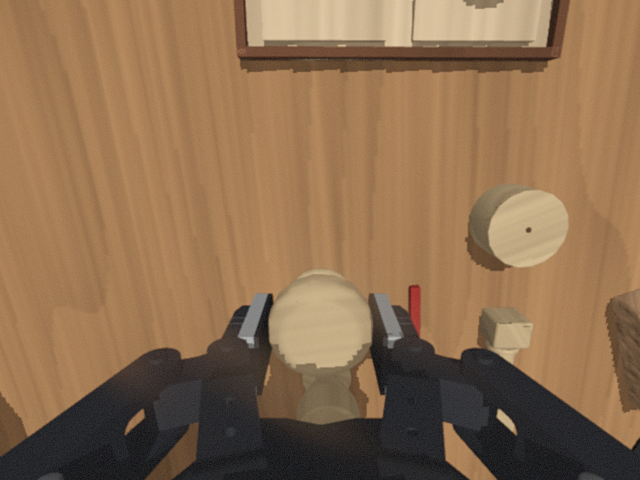

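The knob is held upright at (320,325).

```bash
python3 -m crank '[[0.04,0.001,0,0,0,0,0.8],[0.085,0.002,0,0,0,0,0.8],[0.13,0.004,0,0,0,0,0.8],[0.165,0.005,0,0,0,0,0.8],[0.19,0.005,0,0,0,0,0.8]]';  python3 -m crank '[[0,0,0,0,0,0,0.8],[0,0,0,0,0,0,0.8]]'
python3 - <<'E'
from h import *
from rig import r,cams
print(step([464.5,132,47],1.503),r.sense()["eef_pos"])
f=cams.grab_frame("wrist"); cv2.imwrite("pics/w5.png",f["image"][:,:,::-1])
E
```

```text
clock: 10.9
eef_pos: [461.9, 134.0, 142.6]
tcp_rot: [-3.141, 0.0, 1.504]
contact_force: [1.2, -1.0, -0.0]
opening: 0.464
grasp_force: 30.5
clock: 11.1
eef_pos: [461.6, 132.0, 142.5]
tcp_rot: [-3.14, 0.001, 1.504]
contact_force: [-0.2, -1.2, -0.8]
opening: 0.464
grasp_force: 30.5
(array([0.0003, 0.003 , 0.0955]), array([-0.002,  0.001,  0.001])) [461.62480381 131.95024084 142.4932276 ]
```

View pics/w5.png

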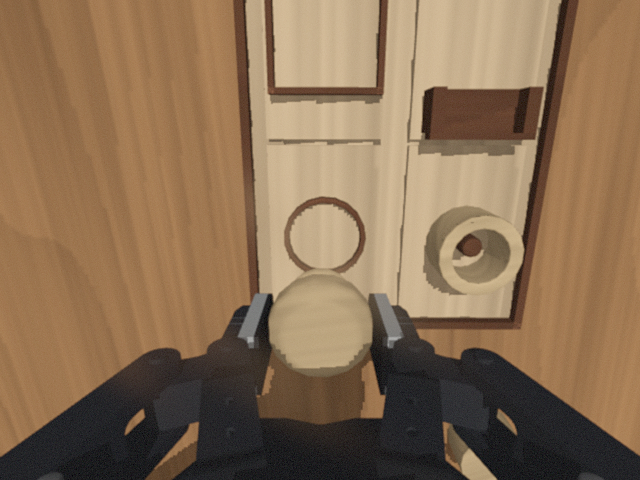

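```bash
python3 -m crank '[[0,0.003,0.03,0,0,0,0.8],[0,0.003,0.06,0,0,0,0.8],[0,0.003,0.08,0,0,0,0.8],[0,0.003,0.092,0,0,0,0.8],[0,0.003,0.092,0,0,0,0.8]]';  python3 -m crank '[[0,0,0.002,0,0,0,0.8],[0,0,0.004,0,0,0,0.8],[0,0,0.004,0,0,0,0.8]]'
```

```text
clock: 11.65
eef_pos: [464.3, 130.6, 50.0]
tcp_rot: [-3.139, 0.001, 1.502]
contact_force: [0.1, -0.3, -0.7]
opening: 0.468
grasp_force: 30.5
clock: 11.95
eef_pos: [465.9, 131.8, 47.9]
tcp_rot: [3.14, -0.0, 1.503]
contact_force: [-0.0, 0.5, -0.8]
opening: 0.466
grasp_force: 30.5
```

```bash
python3 -m crank '[[0,0,0.001,0,0,0,0.8],[0,0,0.002,0,0,0,0.8],[0,0,0.002,0,0,0,0.8]]'; python3 -m crank '[[0,0,0.001,0,0,0,0.8],[0,0,0.002,0,0,0,0.8],[0,0,0.002,0,0,0,0.8]]'
```

```text
clock: 12.25
eef_pos: [466.0, 132.0, 46.7]
tcp_rot: [3.14, -0.0, 1.503]
contact_force: [-4.2, -1.4, 18.9]
opening: 0.463
grasp_force: 32.1
clock: 12.55
eef_pos: [466.1, 132.1, 45.7]
tcp_rot: [3.14, -0.001, 1.503]
contact_force: [-8.2, -1.7, 34.9]
opening: 0.465
grasp_force: 34.0
```

```bash
python3 -m crank '[[0,0,-0.002,0,0,0,0.8],[0,0,-0.0035,0,0,0,0.45],[0,0,-0.0035,0,0,0,0.3],[0,0,-0.0035,0,0,0,0.2],[0,0,-0.0035,0,0,0,0.2]]'; python3 -m crank '[[0,0,-0.03,0,0,0,0.1],[0,0,-0.07,0,0,0,0],[0,0,-0.11,0,0,0,0],[0,0,-0.14,0,0,0,0],[0,0,-0.14,0,0,0,0]]'
python3 - <<'E'
from h import *
from rig import cams
f=cams.grab_frame("wrist"); cv2.imwrite("pics/w6.png",f["image"][:,:,::-1])
print(step([446,-186,190],1.503))
E
```

```text
clock: 13.05
eef_pos: [465.3, 131.8, 46.6]
tcp_rot: [-3.141, 0.0, 1.503]
contact_force: [0.5, -0.9, 0.6]
opening: 0.804
grasp_force: 0.0
clock: 13.55
eef_pos: [467.8, 132.4, 190.6]
tcp_rot: [3.135, -0.002, 1.503]
contact_force: [0.4, -0.2, -0.3]
opening: 0.996
grasp_force: 0.0
(array([-0.3188,  0.0011, -0.0019]), array([ 0.004, -0.001, -0.   ]))
```

View pics/w6.png

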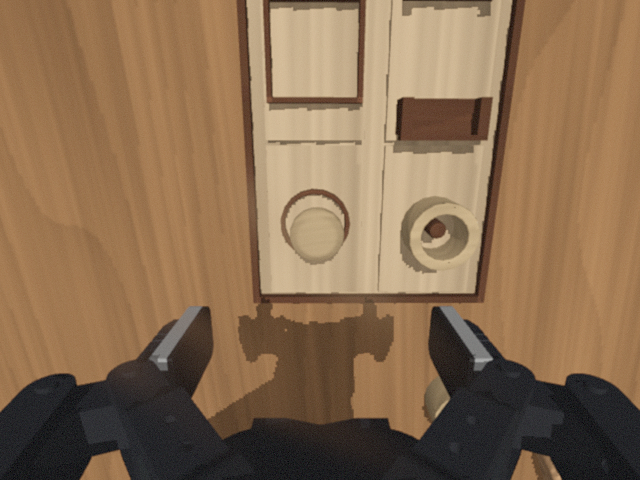

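The knob stands in the dish: head at (317,235), rim around it. Now the egg cup.

```bash
python3 -m crank '[[-0.04,0,0,0,0,0,0],[-0.085,0,0,0,0,0,0],[-0.13,0,0,0,0,0,0],[-0.175,0,0,0,0,0,0],[-0.22,0,0,0,0,0,0]]'; python3 -m crank '[[-0.04,0.001,0,0,0,0,0],[-0.08,0.001,0,0,0,0,0],[-0.099,0.001,0,0,0,0,0],[-0.099,0.001,0,0,0,0,0],[-0.099,0.001,0,0,0,0,0]]'
python3 - <<'E'
from h import *
from rig import r,cams
print(step([446,-186,54],1.503),r.sense()["eef_pos"])
f=cams.grab_frame("wrist"); cv2.imwrite("pics/w7.png",f["image"][:,:,::-1])
p=[f["cx"],f["cy"]]; print(cast(f,[(320,240),(320,300),(320,340)],64).round(1))
E
```

```text
clock: 14.1
eef_pos: [449.2, -89.2, 185.3]
tcp_rot: [-3.139, -0.0, 1.503]
contact_force: [0.7, -0.1, -0.6]
opening: 0.997
grasp_force: 0.0
clock: 14.6
eef_pos: [443.9, -186.1, 185.5]
tcp_rot: [-3.139, -0.001, 1.501]
contact_force: [-0.2, -0.1, 0.3]
opening: 1.001
grasp_force: 0.0
(array([1.000e-04, 2.400e-03, 1.315e-01]), array([-0.002, -0.001, -0.002])) [ 443.89362939 -186.12464071  185.48249975]
[[ 443.9 -184.9   64. ]
 [ 440.7 -230.1   64. ]
 [ 438.4 -262.9   64. ]]
```

View pics/w7.png

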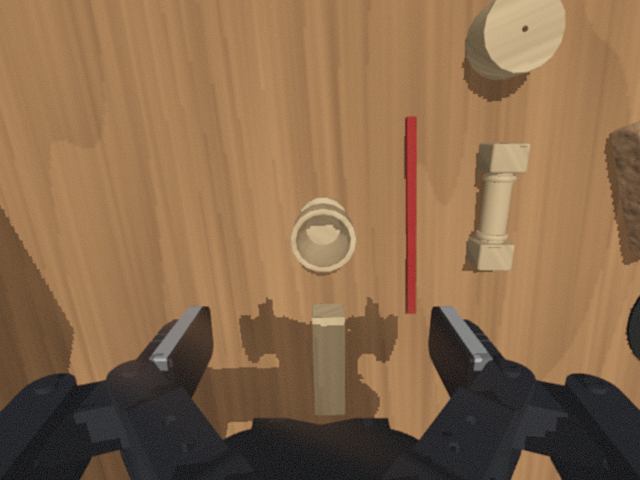

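The cup mouth is at (324,238), which gives about (446.5, −184). That agrees with the top view.

```bash
python3 -m crank '[[0.001,0.002,0.03,0,0,0,0],[0.001,0.002,0.06,0,0,0,0],[0.001,0.002,0.1,0,0,0,0],[0.001,0.002,0.13,0,0,0,0],[0.001,0.002,0.13,0,0,0,0.2]]';  python3 -m crank '[[0,0,0,0,0,0,0.35],[0,0,0,0,0,0,0.42],[0,0,0,0,0,0,0.8],[0,0,0,0,0,0,0.8],[0,0,0,0,0,0,0.8]]' 25; python3 -m crank '[[0,0,-0.003,0,0,0,0.8],[0,0,-0.03,0,0,0,0.8],[0,0,-0.07,0,0,0,0.8],[0,0,-0.1,0,0,0,0.8],[0,0,-0.1,0,0,0,0.8]]'; python3 -m crank '[[0,0,0,0,0,0,0.8]]';python3 - <<'E'
from h import *
from rig import cams,r
print(step([473,259,150],1.503),r.sense()["eef_pos"])
E
```

```text
clock: 15.15
eef_pos: [444.2, -183.2, 53.5]
tcp_rot: [-3.135, -0.002, 1.505]
contact_force: [0.4, -0.3, 0.7]
opening: 0.856
grasp_force: 0.0
clock: 15.65
eef_pos: [447.7, -186.0, 58.5]
tcp_rot: [3.139, 0.001, 1.503]
contact_force: [-1.1, 0.7, 8.1]
opening: 0.524
grasp_force: 24.9
clock: 16.15
eef_pos: [449.4, -186.8, 161.4]
tcp_rot: [3.134, 0.003, 1.503]
contact_force: [-0.0, 0.7, -1.7]
opening: 0.519
grasp_force: 25.8
clock: 16.25
eef_pos: [447.3, -185.9, 157.9]
tcp_rot: [3.139, 0.001, 1.503]
contact_force: [-0.9, -0.7, -1.2]
opening: 0.518
grasp_force: 25.8
(array([ 0.4456, -0.0046,  0.0075]), array([ 0.003,  0.001, -0.   ])) [ 447.29674576 -185.88047801  157.92889629]
```

```bash
python3 -m crank '[[0.03,0,0,0,0,0,0.8],[0.075,-0.001,0,0,0,0,0.8],[0.12,-0.002,0,0,0,0,0.8],[0.165,-0.002,0,0,0,0,0.8],[0.21,-0.002,0,0,0,0,0.8]]';  python3 -m crank '[[0.045,0,0,0,0,0,0.8],[0.09,0,0,0,0,0,0.8],[0.135,-0.001,0,0,0,0,0.8],[0.18,-0.002,0,0,0,0,0.8],[0.215,-0.002,0,0,0,0,0.8]]';  python3 -m crank '[[0.015,0,0,0,0,0,0.8],[0.02,0,0,0,0,0,0.8],[0.02,0,0,0,0,0,0.8],[0.02,0,0,0,0,0,0.8]]'
python3 - <<'E'
from h import *
from rig import r,cams
print(step([473,259,71],1.503),r.sense()["eef_pos"])
f=cams.grab_frame("wrist"); cv2.imwrite("pics/w8.png",f["image"][:,:,::-1])
np.save("w8.npy",f,allow_pickle=True)
E
```

```text
clock: 16.75
eef_pos: [458.0, 25.6, 155.8]
tcp_rot: [-3.14, 0.0, 1.502]
contact_force: [1.2, 0.2, -1.2]
opening: 0.522
grasp_force: 25.8
clock: 17.25
eef_pos: [470.7, 240.8, 155.5]
tcp_rot: [-3.14, 0.001, 1.504]
contact_force: [0.8, 0.7, -0.4]
opening: 0.519
grasp_force: 25.8
clock: 17.65
eef_pos: [472.7, 257.1, 156.3]
tcp_rot: [-3.141, 0.001, 1.502]
contact_force: [0.1, -0.5, -0.2]
opening: 0.52
grasp_force: 25.8
(array([0.002 , 0.0003, 0.0853]), array([-0.001,  0.001, -0.001])) [472.6919217  257.13352761 156.33385285]
```

View pics/w8.png

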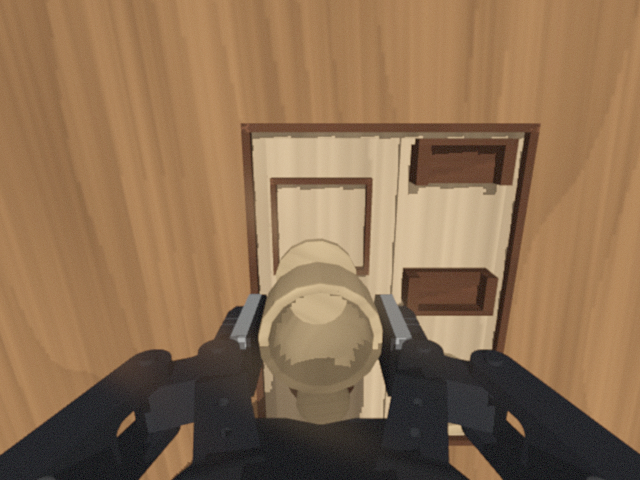

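The cup is held upright, and the stall shows at (271–372, 178–275) beyond it. The saddles show at (412–516, 138–184) and (402–497, 268–314).

Run:
```python
from h import *
f=np.load("w8.npy",allow_pickle=True).item()
for n,ps,z in (("stall outer",[(271,178),(372,178),(369,275),(273,275)],21),("saddle tops far y-edge/near",[(418,139),(516,139),(404,268),(492,268)],34)):
    q=cast(f,ps,z)[:,:2]; print(n,q.round(1).tolist(),q.mean(0).round(1))
```

```text
stall outer [[441.6, 301.3], [511.8, 296.5], [507.4, 224.3], [435.3, 229.3]] [474.  262.8]
saddle tops far y-edge/near [[540.2, 320.8], [602.9, 316.4], [530.9, 233.1], [593.2, 228.8]] [566.8 274.8]
```

```bash
python3 -m crank '[[0.002,0.001,0.03,0,0,0,0.8],[0.003,0.001,0.05,0,0,0,0.8],[0.003,0.001,0.07,0,0,0,0.8],[0.003,0.001,0.08,0,0,0,0.8],[0.003,0.001,0.08,0,0,0,0.8]]';  python3 -m crank '[[0,0,0.002,0,0,0,0.8],[0,0,0.003,0,0,0,0.8],[0,0,0.003,0,0,0,0.8]]';  python3 -m crank '[[0,0,0.001,0,0,0,0.8],[0,0,0.002,0,0,0,0.8],[0,0,0.002,0,0,0,0.8]]'
```

```text
clock: 18.2
eef_pos: [473.6, 260.2, 75.8]
tcp_rot: [-3.14, 0.001, 1.502]
contact_force: [0.1, 0.9, -0.3]
opening: 0.521
grasp_force: 25.8
clock: 18.5
eef_pos: [474.7, 261.6, 74.5]
tcp_rot: [3.141, -0.001, 1.503]
contact_force: [0.6, -0.1, 0.1]
opening: 0.516
grasp_force: 25.8
clock: 18.8
eef_pos: [474.2, 261.5, 71.8]
tcp_rot: [-3.142, 0.0, 1.503]
contact_force: [0.2, 0.4, 0.4]
opening: 0.524
grasp_force: 25.8
```

```bash
python3 -m crank '[[0,0,0.001,0,0,0,0.8],[0,0,0.0015,0,0,0,0.8],[0,0,0.0015,0,0,0,0.8]]';  python3 -m crank '[[0,0,0.001,0,0,0,0.8],[0,0,0.0015,0,0,0,0.8],[0,0,0.0015,0,0,0,0.8]]'
```

```text
clock: 19.1
eef_pos: [474.3, 261.7, 70.6]
tcp_rot: [3.141, -0.0, 1.503]
contact_force: [-1.2, 0.1, 4.8]
opening: 0.521
grasp_force: 26.1
clock: 19.4
eef_pos: [474.4, 262.0, 70.3]
tcp_rot: [3.141, -0.001, 1.503]
contact_force: [-5.9, -0.4, 20.5]
opening: 0.523
grasp_force: 27.3
```

```bash
python3 -m crank '[[0,0,-0.0015,0,0,0,0.8],[0,0,-0.002,0,0,0,0.44],[0,0,-0.002,0,0,0,0.38],[0,0,-0.002,0,0,0,0.2],[0,0,-0.002,0,0,0,0.2]]'; python3 -m crank '[[0,0,-0.03,0,0,0,0.1],[0,0,-0.07,0,0,0,0],[0,0,-0.11,0,0,0,0],[0,0,-0.14,0,0,0,0],[0,0,-0.14,0,0,0,0]]'; python3 -m crank '[[0,0.09,0,0,0,0,0],[0,0.09,0,0,0,0,0],[0,0.09,0,0,0,0,0]]';python3 - <<'E'
from h import *
from rig import cams,r
f=cams.grab_frame("wrist"); cv2.imwrite("pics/w9.png",f["image"][:,:,::-1]);np.save("w9.npy",f,allow_pickle=True)
print(step([586,-180.5,150],1.503),r.sense()["eef_pos"])
E
```

```text
clock: 19.9
eef_pos: [474.2, 261.4, 70.5]
tcp_rot: [-3.141, 0.0, 1.503]
contact_force: [-0.4, 0.7, -0.2]
opening: 0.798
grasp_force: 0.0
clock: 20.4
eef_pos: [476.4, 262.7, 215.0]
tcp_rot: [3.135, -0.004, 1.503]
contact_force: [-0.2, 1.0, -0.2]
opening: 0.995
grasp_force: 0.0
clock: 20.7
eef_pos: [568.1, 255.0, 209.9]
tcp_rot: [3.139, -0.0, 1.501]
contact_force: [0.4, -0.3, 0.2]
opening: 0.999
grasp_force: 0.0
(array([-0.4328,  0.0508,  0.0595]), array([-0.001,  0.   , -0.002])) [565.47278718 254.8426348  209.36698212]
```

View pics/w9.png

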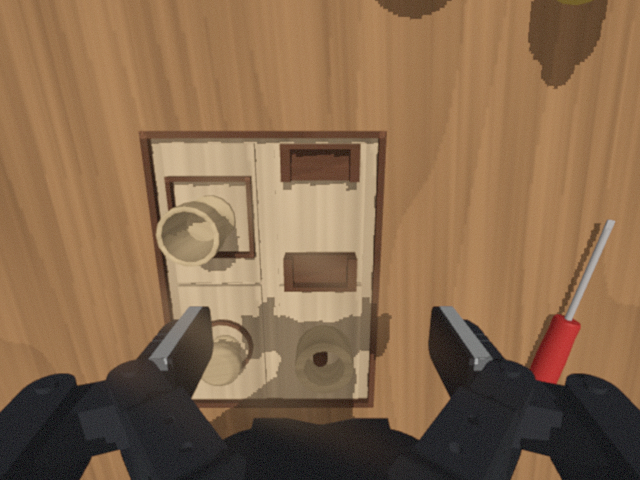

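The egg cup stands in its stall at (190,235). The cradle saddles are clear at (281–360, 145–182) and (284–356, 253–291).

```bash
python3 - <<'E'
from h import *
f=np.load("w9.npy",allow_pickle=True).item()
for p,z,o in (((320.5,146),34,59),((320.5,182),12,33),((320,253),34,-33),((320,291),12,-59)):
    q=cast(f,p,z)[0]; print(q.round(1),"centre",(q[:2]-o*np.array([.068,.998])).round(1))
E
python3 -m crank '[[-0.03,0.005,0,0,0,0,0],[-0.07,0.01,0,0,0,0,0],[-0.12,0.015,0,0,0,0,0],[-0.17,0.02,0,0,0,0,0],[-0.216,0.025,0,0,0,0,0]]'; python3 -m crank '[[-0.045,0.006,0,0,0,0,0],[-0.09,0.012,0,0,0,0,0],[-0.14,0.018,0.01,0,0,0,0],[-0.19,0.024,0.03,0,0,0,0],[-0.216,0.025,0.05,0,0,0,0]]'; python3 -m crank '[[0,0,0,0,0,0,0],[0,0,0,0,0,0,0]]'
python3 - <<'E'
from h import *
from rig import cams,r
f=cams.grab_frame("wrist"); cv2.imwrite("pics/w10.png",f["image"][:,:,::-1]);np.save("w10.npy",f,allow_pickle=True)
print(step([586,-180.5,23],1.503),r.sense()["eef_pos"])
E
```

```text
[573.4 317.2  34. ] centre [569.4 258.3]
[571.3 286.4  12. ] centre [569.1 253.4]
[566.8 229.   34. ] centre [569. 262.]
[563.7 184.2  12. ] centre [567.7 243. ]
clock: 21.25
eef_pos: [572.5, 36.7, 209.9]
tcp_rot: [-3.14, 0.0, 1.503]
contact_force: [0.2, -0.2, -0.8]
opening: 0.999
grasp_force: 0.0
clock: 21.75
eef_pos: [584.0, -181.3, 160.2]
tcp_rot: [3.141, 0.0, 1.502]
contact_force: [0.4, 0.6, 0.2]
opening: 1.002
grasp_force: 0.0
clock: 21.95
eef_pos: [583.1, -178.7, 159.6]
tcp_rot: [-3.139, -0.001, 1.501]
contact_force: [-0.1, -0.6, -0.9]
opening: 1.0
grasp_force: 0.0
(array([-0.0023,  0.0025,  0.1374]), array([-0.001, -0.001, -0.   ])) [ 583.84939321 -178.11652839  160.39795915]
```

View pics/w10.png

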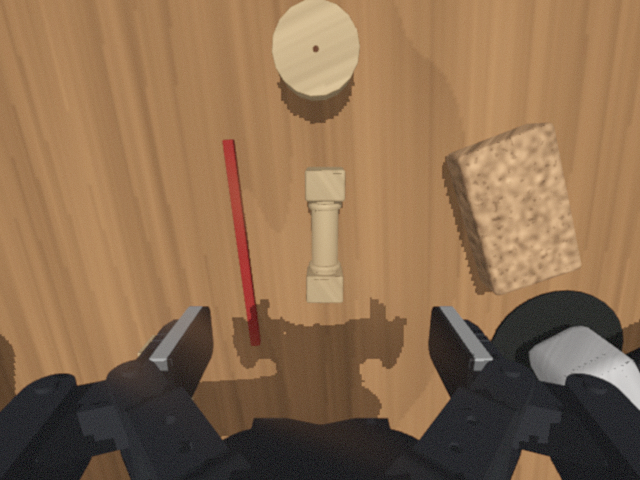

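The spindle is at column ~325, rows 168–303. The pencil passes (245,240) on the left and the cork block starts at column 447 on the right.

Run:
```python
from h import *
f=np.load("w10.npy",allow_pickle=True).item()
for p,z in (((325,303),28),((325.5,170),28),((325,240),24),((305,185),28),((344,185),28),((308,290),28),((342,290),28),((245,250),3),((465,230),0),((447,160),30)):
    print(p,cast(f,p,z)[0].round(1))
```

```text
(325, 303) [ 583.1 -230.1   28. ]
(325.5, 170) [ 590.1 -131.    28. ]
(325, 240) [ 586.4 -181.7   24. ]
(305, 185) [ 575.3 -140.2   28. ]
(344, 185) [ 602.1 -142.1   28. ]
(308, 290) [ 571.1 -218.6   28. ]
(342, 290) [ 596.5 -220.4   28. ]
(245, 250) [ 522.  -191.5    3. ]
(465, 230) [ 697.3 -188.1    0. ]
(447, 160) [ 671.8 -130.    30. ]
```

```bash
python3 -m crank '[[-0.002,0.0025,0.03,0,0,0,0],[-0.002,0.0025,0.07,0,0,0,0.1],[-0.002,0.0025,0.11,0,0,0,0.3],[-0.002,0.0025,0.135,0,0,0,0.4],[-0.002,0.0025,0.135,0,0,0,0.5]]';  python3 -m crank '[[0,0,0,0,0,0,0.6],[0,0,0,0,0,0,0.66],[0,0,0,0,0,0,0.9],[0,0,0,0,0,0,0.9],[0,0,0,0,0,0,0.9]]' 35; python3 -m crank '[[0,0,-0.002,0,0,0,0.9],[0,0,-0.03,0,0,0,0.9],[0,0,-0.07,0,0,0,0.9],[0,0,-0.1,0,0,0,0.9],[0,0,-0.1,0,0,0,0.9]]'; python3 -m crank '[[0,0,0,0,0,0,0.9]]';python3 - <<'E'
from h import *
from rig import cams,r
print(step([569,254.5,125],1.503),r.sense()["eef_pos"])
E
```

```text
clock: 22.5
eef_pos: [584.9, -178.8, 23.2]
tcp_rot: [-3.136, -0.001, 1.505]
contact_force: [0.5, -1.1, -0.2]
opening: 0.502
grasp_force: 0.0
clock: 23.0
eef_pos: [588.4, -181.2, 28.1]
tcp_rot: [3.138, 0.0, 1.503]
contact_force: [-0.3, 2.0, 4.8]
opening: 0.218
grasp_force: 34.1
clock: 23.5
eef_pos: [589.8, -182.2, 131.2]
tcp_rot: [3.133, 0.002, 1.503]
contact_force: [1.0, -0.1, -0.0]
opening: 0.219
grasp_force: 34.3
clock: 23.6
eef_pos: [587.4, -181.4, 127.1]
tcp_rot: [3.139, 0.001, 1.503]
contact_force: [0.1, 0.7, -0.3]
opening: 0.221
grasp_force: 34.3
(array([ 0.4336, -0.048 ,  0.0017]), array([ 0.002,  0.001, -0.   ])) [ 587.40977537 -181.40193475  127.13555626]
```

```bash
python3 -m crank '[[0.03,-0.003,0,0,0,0,0.9],[0.07,-0.008,0,0,0,0,0.9],[0.115,-0.013,0,0,0,0,0.9],[0.16,-0.018,0,0,0,0,0.9],[0.205,-0.024,0,0,0,0,0.9]]';  python3 -m crank '[[0.045,-0.005,0,0,0,0,0.9],[0.09,-0.01,0,0,0,0,0.9],[0.135,-0.015,0,0,0,0,0.9],[0.175,-0.02,0,0,0,0,0.9],[0.205,-0.024,0,0,0,0,0.9]]';  python3 -m crank '[[0.015,0,0,0,0,0,0.9],[0.023,0,0,0,0,0,0.9],[0.023,0,0,0,0,0,0.9],[0.023,0,0,0,0,0,0.9]]'
python3 - <<'E'
from h import *
from rig import r,cams
print(step([569,254.5,70],1.503),r.sense()["eef_pos"])
f=cams.grab_frame("wrist"); cv2.imwrite("pics/w11.png",f["image"][:,:,::-1])
E
```

```text
clock: 24.1
eef_pos: [575.7, 26.5, 124.5]
tcp_rot: [-3.14, 0.0, 1.502]
contact_force: [1.1, 0.3, -1.2]
opening: 0.22
grasp_force: 34.3
clock: 24.6
eef_pos: [565.6, 233.3, 124.4]
tcp_rot: [-3.14, 0.001, 1.504]
contact_force: [0.5, 0.6, -0.1]
opening: 0.213
grasp_force: 34.3
clock: 25.0
eef_pos: [568.4, 252.8, 125.4]
tcp_rot: [-3.141, 0.001, 1.502]
contact_force: [0.5, 1.0, -0.9]
opening: 0.214
grasp_force: 34.3
(array([0.0017, 0.0006, 0.0554]), array([-0.001,  0.001, -0.001])) [568.37618488 252.84754389 125.3711297 ]
```

View pics/w11.png

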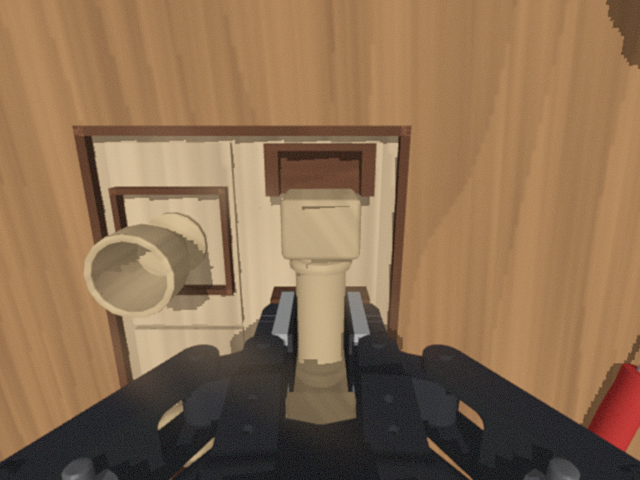

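The spindle is level and in line with the saddles: its block spans columns 281–360 and the far saddle 265–376.

```bash
python3 -m crank '[[0.001,0.0005,0.02,0,0,0,0.9],[0.0015,0.0005,0.04,0,0,0,0.9],[0.0015,0.0005,0.055,0,0,0,0.9],[0.0015,0.0005,0.07,0,0,0,0.9],[0.0015,0.0005,0.07,0,0,0,0.9]]';  python3 -m crank '[[0,0,0.001,0,0,0,0.9],[0,0,0.002,0,0,0,0.9],[0,0,0.002,0,0,0,0.9]]';  python3 -m crank '[[0,0,0.001,0,0,0,0.9],[0,0,0.0015,0,0,0,0.9],[0,0,0.0015,0,0,0,0.9]]'
```

```text
clock: 25.55
eef_pos: [567.9, 254.4, 53.7]
tcp_rot: [-3.139, 0.002, 1.502]
contact_force: [0.7, -0.2, -1.2]
opening: 0.214
grasp_force: 34.3
clock: 25.85
eef_pos: [569.5, 255.8, 54.5]
tcp_rot: [3.141, -0.001, 1.503]
contact_force: [0.5, 0.5, -0.8]
opening: 0.216
grasp_force: 34.3
clock: 26.15
eef_pos: [569.1, 255.6, 52.4]
tcp_rot: [3.141, -0.0, 1.503]
contact_force: [-0.5, -0.5, 0.1]
opening: 0.219
grasp_force: 34.3
```

```bash
python3 -m crank '[[0,0,0.001,0,0,0,0.9],[0,0,0.0015,0,0,0,0.9],[0,0,0.0015,0,0,0,0.9]]';  python3 -m crank '[[0,0,0.001,0,0,0,0.9],[0,0,0.001,0,0,0,0.9],[0,0,0.001,0,0,0,0.9]]'
```

```text
clock: 26.45
eef_pos: [569.0, 255.5, 50.7]
tcp_rot: [-3.141, 0.0, 1.503]
contact_force: [0.7, 0.0, -0.9]
opening: 0.214
grasp_force: 34.3
clock: 26.75
eef_pos: [569.1, 255.6, 50.1]
tcp_rot: [3.141, -0.0, 1.503]
contact_force: [-1.4, -1.0, 4.4]
opening: 0.211
grasp_force: 34.7
```

```bash
python3 -m crank '[[0,0,0,0,0,0,0.74],[0,0,0,0,0,0,0.6],[0,0,0,0,0,0,0.5],[0,0,0,0,0,0,0.5],[0,0,-0.01,0,0,0,0.5]]'; python3 -m crank '[[0,0,-0.04,0,0,0,0.4],[0,0,-0.08,0,0,0,0.1],[0,0,-0.12,0,0,0,0],[0,0,-0.16,0,0,0,0],[0,0,-0.17,0,0,0,0]]'; python3 -m crank '[[-0.05,0.01,0,0,0,0,0],[-0.1,0.02,0,0,0,0,0],[-0.15,0.02,0,0,0,0,0],[-0.2,0.02,0,0,0,0,0],[-0.2,0.02,0,0,0,0,0]]';python3 - <<'E'
from h import *
from rig import cams,r
a=cams.grab_frame("wrist")["image"]; b=cams.grab_frame("scene")["image"]; t=cams.grab_frame("top")["image"]
B=cv2.resize(b[130:350,150:490],(400,259)); T=cv2.resize(t[170:330,120:540],(400,152)) 
A=cv2.resize(a,(400,300)); 
im=np.zeros((560,800,3),np.uint8); im[:300,:400]=A; im[:259,400:]=B
im[300:300+259,:]=cv2.resize(t[180:316,120:540],(800,259))
cv2.imwrite("pics/fin.png",im[:,:,::-1]); print(r.sense()["eef_pos"],r.sense()["clock"])
E
```

```text
clock: 27.25
eef_pos: [568.2, 255.1, 58.9]
tcp_rot: [-3.139, 0.001, 1.503]
contact_force: [-0.2, 0.2, 0.9]
opening: 0.499
grasp_force: 0.0
clock: 27.75
eef_pos: [571.1, 256.5, 235.7]
tcp_rot: [3.135, -0.004, 1.503]
contact_force: [0.7, 0.6, 0.5]
opening: 1.003
grasp_force: 0.0
clock: 28.25
eef_pos: [574.4, 49.6, 229.6]
tcp_rot: [-3.141, 0.002, 1.499]
contact_force: [0.3, -0.3, 0.1]
opening: 0.997
grasp_force: 0.0
[575.38983093  54.61516943 229.83103797] 28.4
```

View pics/fin.png

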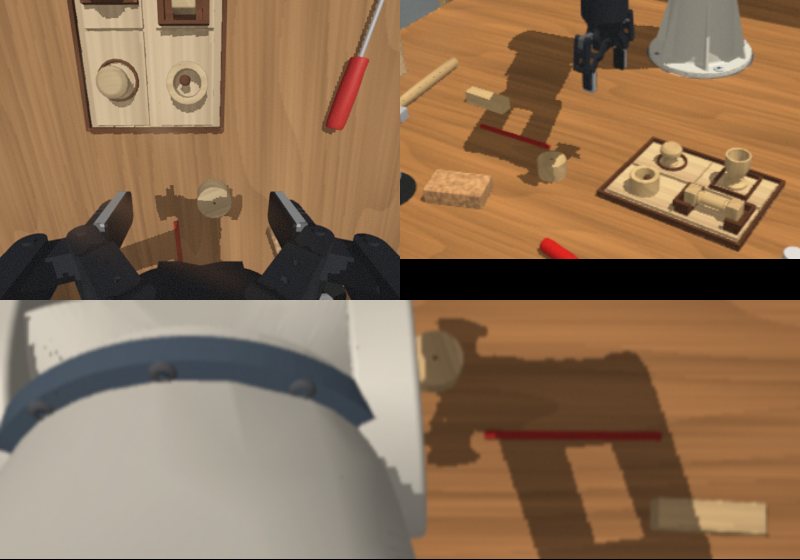

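The pictures show the ring over the post, the knob head-up in the dish, the cup mouth-up in the stall and the spindle in both saddles. The disc and stick are still on the bench, and the gripper is clear of everything.

```bash
python3 -m crank '[[0,0,0,0,0,0,0],[0,0,0,0,0,0,0],[0,0,0,0,0,0,0]]'; python3 -c "
from rig import sign_off; print(sign_off())"
```

```text
clock: 28.7
eef_pos: [575.4, 55.8, 229.7]
tcp_rot: [-3.141, -0.0, 1.504]
contact_force: [-0.3, -0.6, -0.0]
opening: 1.001
grasp_force: 0.0
the job is handed in; nothing more can be done
None
```

The job is handed in at about 29 s: the ring, knob, egg cup and spindle are each in their mounts, placed in that order, the disc and square stick were left on the bench, and sign-off returned no verdict.

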